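# Lock the lid of the wide tumbling barrel

### The job

The lid of the wide tumbling barrel is still unlocked. Turn its lock ring clockwise (seen from above) by the upright tab on the ring until the tab lines up with the fixed tongue with the white line on the barrel's side, then let go. Leave the ring of the slim barrel as it is.

Things in the scene. Friction and masses are not known exactly. Their poses are not given: they have to be found in the camera images.
- wide: The wider, lower of two steel barrels with black lids, fixed to the table. Origin on its axis at table height, z up. Lock ring: aluminium collar, 164 mm across, top 113 mm above the table; the lid inside is 4 mm higher, its knob 16 mm. Locked mark: along +x, a fixed dark tongue 18 mm wide with a white line, from the side out to 122 mm from the axis, its top 2 mm below the ring's top.
- wide_handle (a point): Grip point of the tab on the wide barrel's ring: an aluminium plate standing on the ring's top, 38 mm tall, 12 mm thick along the turning direction, 32 mm long radially. The point is mid-plate, 78 mm from the axis, 137 mm above the table (24 mm above the ring's top, 14 mm below the tab's top). x points outward from the axis, z up; grip it across y.
- wide_ring (a joint): Angle of the wide barrel's ring about its vertical axis, rad. 0: tab in line with the locked mark. Negative: unlocked, the tab that angle counter-clockwise (seen from above) of the mark, -0.85 to -1.45 at the start. Grows clockwise; end stops at -1.75 and 0.14. Friction about 0.2 N m (under 3 N at the tab); it stays where it is left.
- slim_handle (a point): The like tab on the ring of the other barrel, slimmer (ring 104 mm across) and taller (ring top 143 mm, tab top 181 mm above the table). The point is mid-tab, 48 mm from that barrel's axis, 167 mm above the table. This ring is unlocked too and turns as easily; leave it as it is.

How it is judged:
By the outcome, as a careful person would: the job done as asked, in the order asked, and still so for the second after the job is handed in, with the robot touching nothing.
It also fails if it takes over 32 s, if anything falls off the work surface, if the arm or the gripper's body presses on something with over 40 N, if the wrist force passes 120 N, or if a joint passes its speed limit or range.

### The arm

A 6-joint arm with a two-finger parallel gripper is mounted at the origin on the work surface. World frame = base frame: x ahead of the robot, y to its left, z up, the work surface at z = 0. Lengths are in m, angles in rad, forces in N, time in s.
With the tool pointing down it reaches from about 0.425 to 0.95 m from the base axis. Payload 3.5 kg.
Tool frame: the origin (TCP) lies on the centre line of the jaws, within the pads' length; the fingertips stand 14 mm ahead of it and the grasp point (between the pads) lies 5 mm behind it (ctrl.tip_reach is the distance from the TCP to the fingertips, in m); z points along the fingers, y is the line along which they close (so a half turn about z gives the same grasp; the last joint's range is limited). The gripper opens to 85 mm and grips with 20 to 120 N. Pads are 22 mm wide; open, the fingers measure 114 mm over their backs; the gripper's body (76 mm by 85 mm) begins 54 mm behind the grasp point. The pads swing forward as they close: fully open they stand 13 mm farther back than shut.
Start: joints at [-1.36, 0.286, 1.577, -0, 1.279, -0.15], TCP at [0.238, -0.632, 0.213] pointing down, gripper open.
Joint ranges: [-2.77, 2.77], [-0.9, 2.22], [0.21, 2.48], [-1.53, 4.67], [0.24, 2.81], [-2.84, 2.84]. Speed limits (rad/s): [2.79, 2.79, 3.14, 3.14, 3.14, 3.14].

### API

Orientations are given as a unit quaternion [x, y, z, w].
In Python, from plant import get_state, imaging, workorder, ctrl gives the robot as it stands. The module is installed in compiled form; this text tells all that it offers.
- The arm moves only by the shell command python3 -m jog 'ROWS' [FORCE]. ROWS is JSON, a list of rows, each a list of 7 numbers: the closure, from 0 (fully open) to 1 (shut), then the shift along the tool's x, y, z in mm, then the turn, a rotation vector about the tool's x, y, z in rad. In form: [[gripper, tx, ty, tz, ax, ay, az], ...]. A call has 1 to 12 rows; each row is the pose to reach, as a shift and turn from the pose commanded when the call began, along the tool's axes at that moment; what a row does not reach only later rows make up. A row lasts 1/10 s, in which the tool goes at most 50 mm and 8.59 degrees, less where a joint would pass 70% of its speed; a pose out of reach is approached as far as the arm can. A call with a gripper value outside its range is refused whole. The fingers move at their own pace and stop on an object; FORCE is the grip in N (left out, the last holds). Time passes only in rows, so rows that repeat a pose let the fingers close. It gives the time, the measured TCP pose, the force, the opening and the grip force at its end, in the units of the state.
- get_state(): the state, without advancing time (a new reading comes with each control period).
- imaging.read_camera(name): name is "scene" or "top"; returns a dict with "image" (480x640x3 uint8, blue, green, red), "fx", "fy", "cx", "cy" (pixels), "k1" (the pictures are not rectified: a ray, as slopes to the right and down, at radius r is drawn at 1 + k1 r^2 times it, then the intrinsics apply), "R" (3x3) and "t" (3): a world point X has camera coordinates R X + t. Camera axes: x right, y down, z forward; pixel columns grow to the right and rows downward; lengths in m; the calibration is good to about 2 mm. A picture is of the moment at which its call begins. There is no depth.
- workorder.sign_off(): hands the job in; it is judged then, once.
The state is a dict: "time": time; "qpos": joint angles; "dq": joint speeds; "joint_efforts": joint torques, N m; "eef_pos": TCP position; "tcp_rot": TCP orientation; "contact_force": force on the tool from outside, world axes, zero at the start; "wrist_torque": the same for the moment, N m; "opening": opening from 0.0 (shut) to 1.0 (fully open); "finger_force": force on a finger pad.
Only numpy, scipy, OpenCV 4.12 (cv2) and the standard library are available. Lean on these libraries where they do the work, as an engineer would, in place of code of your own. Each camera call takes 0.05 s, during which the arm holds its last target. There are 200 camera calls.

## Working session

There is one attempt and no reset: what is moved stays moved. The work goes in short steps, Python scripts to look and compute and a shell command to move; the robot and the scene stay as the last step left them, time stands still between calls to the robot, and variables do not carry over. Pictures are saved under pics/ and viewed, at most 10 in all, crops included, and the job is handed in when it is done.

```bash
mkdir -p pics; python3 - <<'E'
from plant import get_state, imaging
import cv2, numpy as np
s=get_state(); print(s['time'],s['eef_pos'],s['tcp_rot'],s['opening'])
for n in("top","scene"):
    c=imaging.read_camera(n); cv2.imwrite(f"pics/{n}0.png",c["image"])
    print(n,c["fx"],c["k1"],-np.array(c["R"]).T@c["t"],np.array(c["R"]).round(3).tolist())
E
```

```text
0.0 [ 0.23818832 -0.63083669  0.21112757] [ 9.83767929e-01  1.79441515e-01 -4.90579398e-05 -1.18400329e-03] 0.9964935903793128
top 611.5689561681651 0.0466803263223189 [ 0.52178905 -0.04158184  1.13395155] [[-0.026, -0.999, -0.026], [-0.998, 0.028, -0.061], [0.062, 0.024, -0.998]]
scene 433.20587990844564 -0.0720256902839085 [ 0.958531   -0.01429147  0.65608029] [[-0.023, 1.0, 0.015], [0.815, 0.027, -0.578], [-0.579, -0.001, -0.816]]
```

View pics/top0.png

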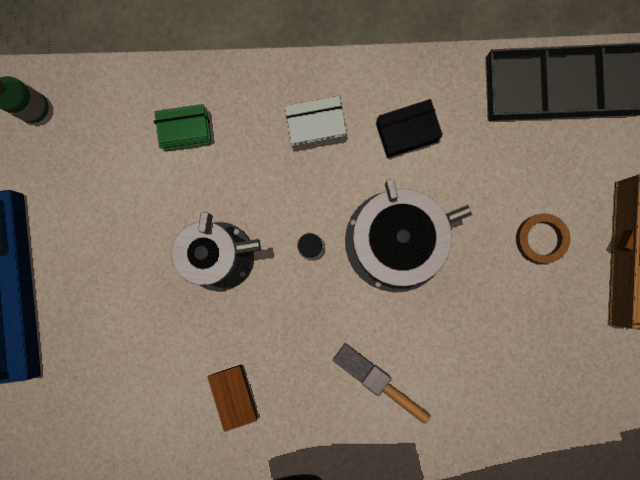

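View pics/scene0.png

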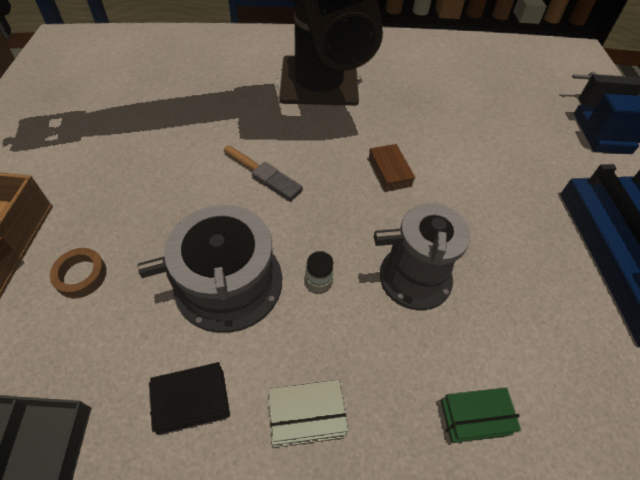

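The top view shows the wide barrel at about (402,237), with its tab at (391,188) and its tongue at (458,214). The slim barrel is at (203,252). Next I'll measure these more closely.

```bash
cat > h.py <<'E'
import numpy as np, cv2
from plant import imaging
def ray(c,uv,z):
    x,y=(uv[0]-c["cx"])/c["fx"],(uv[1]-c["cy"])/c["fy"]
    d=np.array([x,y]); p=d.copy()
    for _ in range(20): p=d/(1+c["k1"]*(p@p))
    R=np.array(c["R"]); o=-R.T@c["t"]; v=R.T@np.array([p[0],p[1],1])
    return o+v*(z-o[2])/v[2]
def lid(c,seed,z=0.117):
    g=cv2.cvtColor(c["image"],cv2.COLOR_BGR2GRAY)
    m=(g<45).astype(np.uint8); m=cv2.morphologyEx(m,cv2.MORPH_OPEN,np.ones((3,3)))
    n,l,st,ce=cv2.connectedComponentsWithStats(m)
    k=l[seed[1],seed[0]]; cs,_=cv2.findContours((l==k).astype(np.uint8),0,1)
    P=np.array([ray(c,q,z)[:2] for q in cv2.convexHull(max(cs,key=len))[:,0]],np.float32)
    (x,y),r=cv2.minEnclosingCircle(P); A=np.c_[2*P,np.ones(len(P))]
    s=np.linalg.lstsq(A,(P**2).sum(1),rcond=None)[0]
    return s[:2],np.sqrt(s[2]+s[0]**2+s[1]**2),(x,y,r),len(P)
E
python3 - <<'E'
from h import *
c=imaging.read_camera("top"); print(lid(c,(415,225)))
d=imaging.read_camera("scene"); print(lid(d,(200,250)))
a=cv2.resize(c["image"][165:300,335:485],None,fx=5,fy=5,interpolation=cv2.INTER_CUBIC)[:600]
a=cv2.convertScaleAbs(a,alpha=1.3)
b=d["image"][195:330,130:290]; b=cv2.resize(b,None,fx=4,fy=4,interpolation=cv2.INTER_CUBIC)
cv2.imwrite("pics/a.png",a); cv2.imwrite("pics/b.png",b)
E
```

```text
(array([ 0.59046478, -0.15401288]), np.float64(0.05471431856256088), (0.5903891921043396, -0.15407872200012207, 0.05504589155316353), 36)
(array([ 0.59221479, -0.15050323]), np.float64(0.0549407494677294), (0.5922234654426575, -0.15042676031589508, 0.055512309074401855), 39)
```

View pics/a.png

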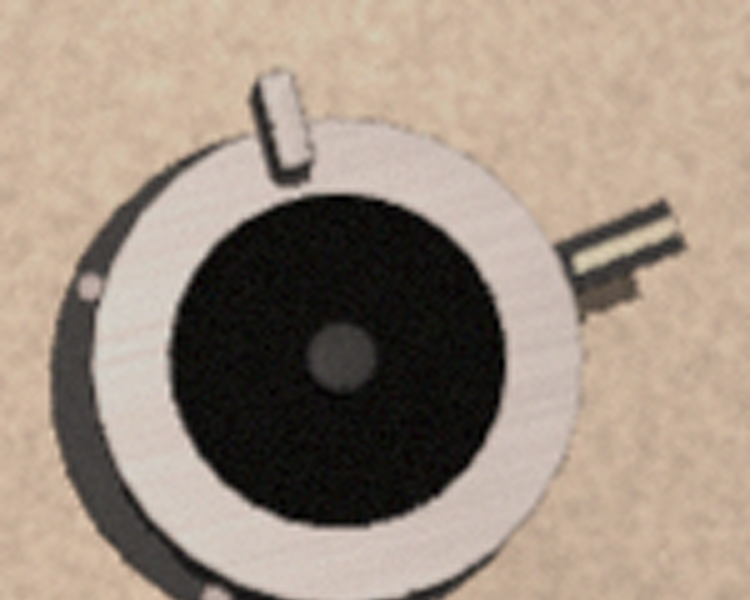

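View pics/b.png

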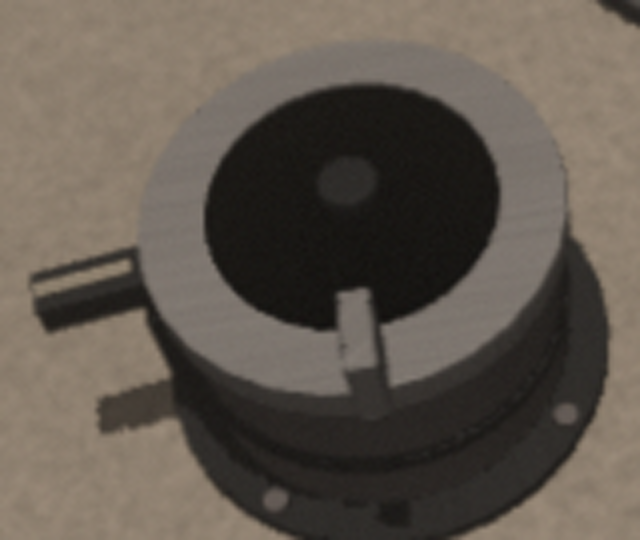

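The crops show the tab's top face in the top view from (278,74) to (298,164), in crop pixels. The white line runs (575,267) to (676,223). In the scene crop the tab top runs (353,290) to (361,365) and the line (132,266) to (33,292).

```bash
python3 - <<'E'
from h import *
from scipy.spatial.transform import Rotation as Ro
from plant import get_state,ctrl
C=np.array([.5913,-.1523])
def pol(p,c): d=p[:2]-c; return np.hypot(*d).round(4),np.degrees(np.arctan2(d[1],d[0])).round(2)
for n,o,s,c0,tab,line in(("top",(335,165),5,[.5905,-.1540],[(278,74),(298,164)],[(575,267),(676,223)]),("scene",(130,195),4,[.5922,-.1505],[(353,290),(361,365)],[(132,266),(33,292)])):
    c=imaging.read_camera(n); f=lambda q,z: ray(c,np.array(q)/s+o,z)
    T=[f(q,.151) for q in tab]; L=[f(q,.111) for q in line]
    for P in(T,L):
        d=P[1]-P[0]; print(n,[p[:2].round(4) for p in P],[pol(p,c0) for p in P],"dir",np.degrees(np.arctan2(d[1],d[0])).round(2))
    print("mid",pol((T[0]+T[1])/2,c0))
s=get_state(); R=Ro.from_quat(s['tcp_rot']); print(R.as_matrix().round(4),s['eef_pos'],ctrl.tip_reach,s['time'])
E
```

```text
top [array([ 0.6804, -0.1349]), array([ 0.651 , -0.1404])] [(np.float64(0.0919), np.float64(12.0)), (np.float64(0.062), np.float64(12.7))] dir -169.45
top [array([ 0.6189, -0.2352]), array([ 0.6326, -0.269 ])] [(np.float64(0.086), np.float64(-70.74)), (np.float64(0.1225), np.float64(-69.9))] dir -67.94
mid (np.float64(0.0769), np.float64(12.28))
scene [array([ 0.6525, -0.1357]), array([ 0.6814, -0.1289])] [(np.float64(0.0621), np.float64(13.83)), (np.float64(0.0918), np.float64(13.59))] dir 13.09
scene [array([ 0.6207, -0.2294]), array([ 0.6333, -0.264 ])] [(np.float64(0.0839), np.float64(-70.15)), (np.float64(0.1207), np.float64(-70.1))] dir -69.98
mid (np.float64(0.0769), np.float64(13.69))
[[ 9.356e-01  3.530e-01 -2.000e-04]
 [ 3.530e-01 -9.356e-01  8.000e-04]
 [ 1.000e-04 -8.000e-04 -1.000e+00]] [ 0.23825112 -0.63129606  0.21205979] 0.014 0.3
```

```bash
python3 -m jog '[[0,30,-16,0,0,0,0.1],[0,70,-38,0,0,0,0.134],[0,115,-62,0,0,0,0.134],[0,160,-87,0,0,0,0.134],[0,205,-111,0,0,0,0.134],[0,250,-136,0,0,0,0.134],[0,295,-160,0,0,0,0.134],[0,340,-184,0,0,0,0.134],[0,385,-209,0,0,0,0.134],[0,430,-233,0,0,0,0.134],[0,475,-258,0,0,0,0.134],[0,515,-280,0,0,0,0.134]]' 30
```

```text
time: 1.5
eef_pos: [0.6181, -0.1909, 0.2127]
tcp_rot: [0.994, 0.113, 0.0, 0.0]
contact_force: [1.0, -0.6, 0.4]
opening: 0.998
finger_force: 0.0
```

```bash
python3 -m jog '[[0,28,-20,0,0,0,0],[0,56,-40,0,0,0,0],[0,56,-40,10,0,0,0],[0,56,-40,30,0,0,0],[0,56,-40,50,0,0,0],[0,56,-40,66,0,0,0],[0,56,-40,74,0,0,0],[0,56,-40,77,0,0,0],[0,56,-40,77,0,0,0]]'
python3 - <<'E'
from h import *
a=imaging.read_camera("scene")["image"][130:340,120:400]; b=imaging.read_camera("top")["image"][130:340,300:500]
cv2.imwrite("pics/c.png",np.hstack([cv2.resize(a,None,fx=1.66,fy=1.66),cv2.resize(b,None,fx=1.66,fy=1.66)]))
E
```

```text
time: 2.4
eef_pos: [0.6626, -0.1415, 0.1356]
tcp_rot: [0.994, 0.113, -0.0, 0.0]
contact_force: [-0.7, 0.7, 0.1]
opening: 0.999
finger_force: 0.0
```

View pics/c.png

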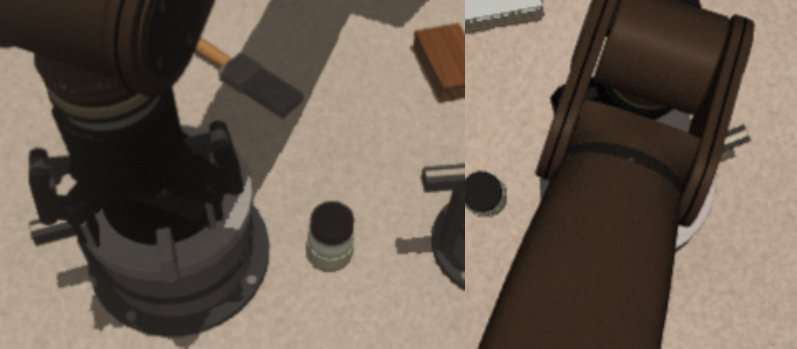

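Tab (crop x≈165) sits between the open fingers (≈85 and ≈240), and nothing is touching. The TCP reads about 6 mm short radially, so I'll correct that before closing.

```bash
python3 -m jog '[[0,5,-4,1,0,0,0],[0.5,5,-4,1,0,0,0],[0.8,5,-4,1,0,0,0],[1,5,-4,1,0,0,0],[1,5,-4,1,0,0,0],[1,5,-4,1,0,0,0],[1,5,-4,1,0,0,0],[1,5,-4,1,0,0,0]]' 30
```

```text
time: 3.3
eef_pos: [0.6666, -0.1362, 0.1345]
tcp_rot: [0.994, 0.113, -0.0, -0.0]
contact_force: [0.6, 0.2, -0.2]
opening: -0.0
finger_force: 0.0
```

Fully shut with no grip force, so the grasp missed. I'll look again.

```bash
python3 - <<'E'
from h import *
from plant import get_state
s=get_state(); print(s['eef_pos'],s['qpos'])
c=imaging.read_camera("scene"); a=c["image"][150:340,120:320]
def proj(X):
    R=np.array(c["R"]); p=R@X+c["t"]; p=p[:2]/p[2]; p*=1+c["k1"]*(p@p); return p*[c["fx"],c["fy"]]+[c["cx"],c["cy"]]
print("expected tip px in crop*3:",(proj(np.array([.6666,-.1362,.120]))-[120,150])*3)
cv2.imwrite("pics/d.png",cv2.convertScaleAbs(cv2.resize(a,None,fx=3,fy=3,interpolation=cv2.INTER_CUBIC),alpha=1.8))
E
```

```text
[ 0.66655739 -0.13620435  0.13450186] [-3.50421768e-01  3.64984206e-01  1.62438356e+00 -7.36954116e-06
  1.15229161e+00  9.93684704e-01]
expected tip px in crop*3: [299.63077985 412.88714409]
```

View pics/d.png

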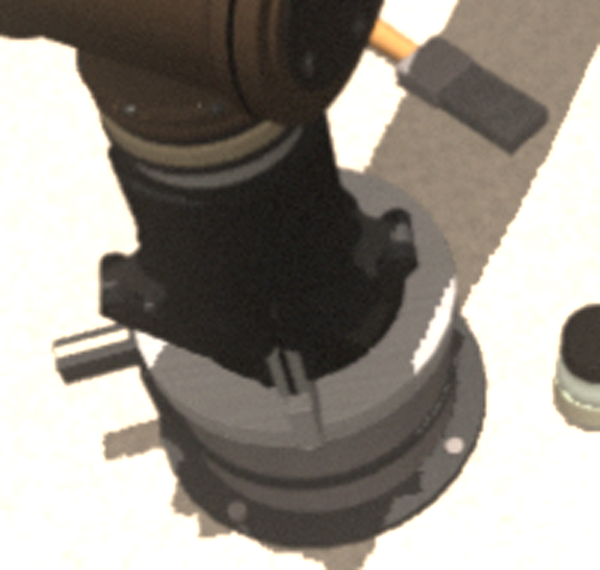

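```bash
python3 - <<'E'
from h import *
c=imaging.read_camera("scene"); a=c["image"][245:305,180:260]
cv2.imwrite("pics/e.png",cv2.convertScaleAbs(cv2.resize(a,None,fx=8,fy=8,interpolation=cv2.INTER_CUBIC),alpha=2.5))
E
```

```text
(no output)
```

View pics/e.png

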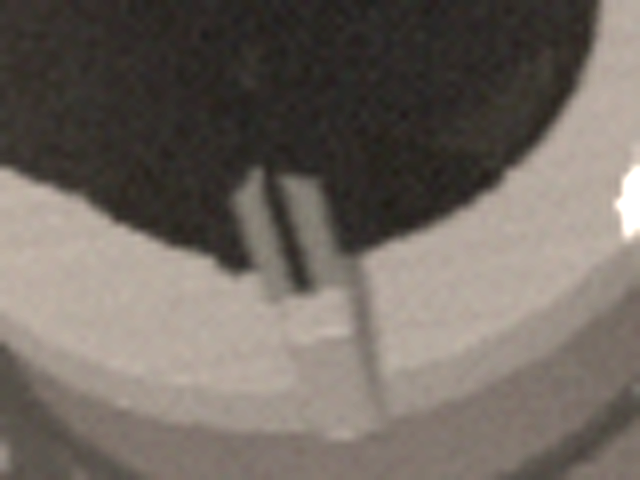

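The crop shows the shut pads, two grey strips ending near (290,295), covering the inner part of the tab's top. They look higher than the reported tip height. I'll raise the tool and compare the fingertip pixel with the reported pose.

```bash
python3 -m jog '[[1,0,0,-20,0,0,0],[1,0,0,-45,0,0,0],[1,0,0,-60,0,0,0],[1,0,0,-60,0,0,0]]'
python3 - <<'E'
from h import *
from plant import get_state
s=get_state(); p=s['eef_pos']; print(p,s['opening'],s['contact_force'])
c=imaging.read_camera("scene"); a=c["image"][195:305,150:290]
def proj(X):
    R=np.array(c["R"]); q=R@X+c["t"]; q=q[:2]/q[2]; q*=1+c["k1"]*(q@q); return q*[c["fx"],c["fy"]]+[c["cx"],c["cy"]]
u=np.array([.974,.225,0])
for d in(0,.011): print("tip px in crop*5:",(proj(p-[0,0,.014]+u*d)-[150,195])*5)
cv2.imwrite("pics/f.png",cv2.convertScaleAbs(cv2.resize(a,None,fx=5,fy=5,interpolation=cv2.INTER_CUBIC),alpha=2.2))
E
```

```text
time: 3.8
eef_pos: [0.6683, -0.1368, 0.1983]
tcp_rot: [0.994, 0.113, 0.003, 0.001]
contact_force: [0.7, 1.1, 0.5]
opening: -0.001
finger_force: 0.0
[ 0.66830827 -0.1367582   0.19826604] -0.0011667126758185598 [0.68165865 1.09389134 0.51894179]
tip px in crop*5: [308.3791723  347.10031834]
tip px in crop*5: [311.80224277 383.28623606]
```

View pics/f.png

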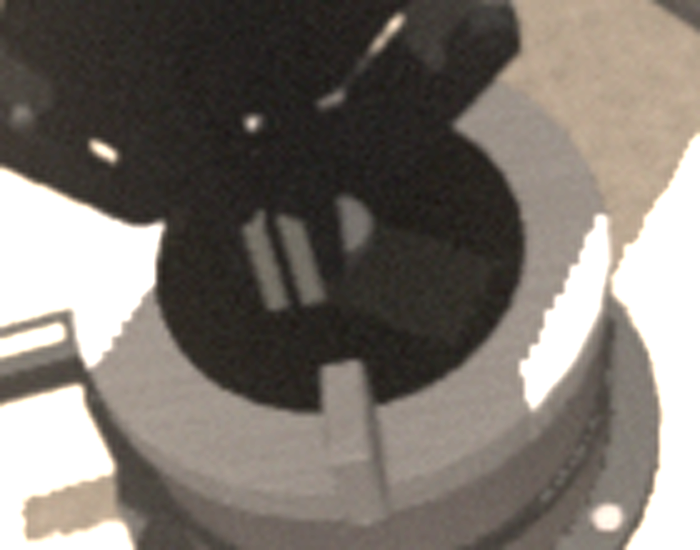

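```bash
python3 - <<'E'
from h import *
c=imaging.read_camera("scene"); C=np.array([.5922,-.1505])
u=np.array([.974,.225]);v=np.array([-.225,.974])
for nm,px,e in(("e",(180+290/8,245+295/8),(.6666,-.1362,.1345)),("f",(150+295/5,195+306/5),(.6683,-.1368,.1983))):
    e=np.array(e)
    for dz in(-.014,-.005,.005,.015,.025,.035):
        d=ray(c,px,e[2]+dz)[:2]-e[:2]; print(nm,"dz",dz,"radial %.4f tang %.4f"%(d@u,d@v))
for q in((345,365),(352,457)):
    d=ray(c,(150+q[0]/5,195+q[1]/5),.151)[:2]-C; print("tab",np.hypot(*d),np.degrees(np.arctan2(d[1],d[0])))
E
```

```text
e dz -0.014 radial -0.0100 tang -0.0042
e dz -0.005 radial -0.0046 tang -0.0032
e dz 0.005 radial 0.0015 tang -0.0021
e dz 0.015 radial 0.0075 tang -0.0011
e dz 0.025 radial 0.0135 tang 0.0000
e dz 0.035 radial 0.0195 tang 0.0011
f dz -0.014 radial -0.0132 tang -0.0024
f dz -0.005 radial -0.0071 tang -0.0013
f dz 0.005 radial -0.0002 tang -0.0001
f dz 0.015 radial 0.0067 tang 0.0011
f dz 0.025 radial 0.0135 tang 0.0023
f dz 0.035 radial 0.0204 tang 0.0035
tab 0.06307981753090296 14.667174191468463
tab 0.09202882549374411 13.696723374723348
```

The tab hasn't moved. Both views agree that the real fingertips stand about 21 mm behind the reported TCP, not 14 mm ahead, so the fingers closed above the tab. I'll open, go lower while watching the force, and close again.

```bash
python3 -m jog '[[0,0,-3,0,0,0,0],[0,0,-3,0,0,0,0],[0,0,-3,0,0,0,0],[0,0,-3,15,0,0,0],[0,0,-3,35,0,0,0],[0,0,-3,55,0,0,0],[0,0,-3,67,0,0,0],[0,0,-3,74,0,0,0],[0,0,-3,77,0,0,0],[0,0,-3,77,0,0,0]]'
python3 -m jog '[[0.5,0,0,0,0,0,0],[0.8,0,0,0,0,0,0],[1,0,0,0,0,0,0],[1,0,0,0,0,0,0],[1,0,0,0,0,0,0],[1,0,0,0,0,0,0],[1,0,0,0,0,0,0]]' 30
```

```text
time: 4.9
eef_pos: [0.6661, -0.1333, 0.1175]
tcp_rot: [0.994, 0.113, 0.0, 0.0]
contact_force: [-0.7, -0.6, 0.1]
opening: 0.999
finger_force: 0.0
time: 5.6
eef_pos: [0.6663, -0.1339, 0.118]
tcp_rot: [0.994, 0.114, 0.0, 0.001]
contact_force: [1.1, -2.5, 0.8]
opening: 0.132
finger_force: 31.2
```

Gripped: the opening of 11 mm matches the tab and the grip force is 31 N. Now I'll turn the ring along the arc of radius 78 mm.

```bash
python3 -m jog '[[1,-0.2,5.5,0,0,0,0.07],[1,-0.8,10.9,0,0,0,0.14],[1,-1.7,16.3,0,0,0,0.21],[1,-3.0,21.6,0,0,0,0.28],[1,-4.7,26.7,0,0,0,0.35],[1,-6.8,31.8,0,0,0,0.42],[1,-9.2,36.7,0,0,0,0.49],[1,-11.9,41.4,0,0,0,0.56],[1,-15,46,0,0,0,0.63],[1,-18.3,50.2,0,0,0,0.70],[1,-22,54.3,0,0,0,0.77],[1,-22,54.3,0,0,0,0.77]]' 40
python3 - <<'E'
from plant import get_state
import numpy as np
s=get_state();q=s['tcp_rot'];p=s['eef_pos'];print(2*np.degrees(np.arctan2(q[1],q[0])),np.degrees(np.arctan2(p[1]+.1523,p[0]-.5913)),np.hypot(p[1]+.1523,p[0]-.5913),s['wrist_torque'])
E
```

```text
time: 6.8
eef_pos: [0.6576, -0.1928, 0.1181]
tcp_rot: [0.963, -0.269, 0.002, 0.001]
contact_force: [3.3, -4.8, -0.7]
opening: 0.129
finger_force: 41.3
-31.206541225391067 -31.45086179852798 0.07768016051863942 [-0.68988487 -0.44009695  0.02367609]
```

```bash
python3 -m jog '[[1,-0.2,5.5,0,0,0,0.07],[1,-0.8,10.9,0,0,0,0.14],[1,-1.7,16.3,0,0,0,0.21],[1,-3.0,21.6,0,0,0,0.28],[1,-4.7,26.7,0,0,0,0.35],[1,-6.8,31.8,0,0,0,0.42],[1,-9.2,36.7,0,0,0,0.49],[1,-11.9,41.4,0,0,0,0.56],[1,-15,46,0,0,0,0.63],[1,-17.3,49,0,0,0,0.68],[1,-17.3,49,0,0,0,0.68],[1,-17.3,49,0,0,0,0.68]]'
python3 - <<'E'
from plant import get_state
import numpy as np
s=get_state();q=s['tcp_rot'];p=s['eef_pos'];print(2*np.degrees(np.arctan2(q[1],q[0])),np.degrees(np.arctan2(p[1]+.1523,p[0]-.5913)),np.hypot(p[1]+.1523,p[0]-.5913),s['wrist_torque'])
E
```

```text
time: 8.0
eef_pos: [0.6172, -0.2262, 0.118]
tcp_rot: [0.819, -0.574, 0.002, 0.001]
contact_force: [2.3, -6.3, -0.6]
opening: 0.125
finger_force: 41.3
-70.11051044736321 -70.66071604533234 0.07827073884283356 [-0.96007658 -0.22109059 -0.14822019]
```

```bash
python3 -m jog '[[0.6,0,0,0,0,0,0],[0,0,0,0,0,0,0],[0,0,0,0,0,0,0],[0,0,0,0,0,0,0],[0,0,0,-20,0,0,0],[0,0,0,-50,0,0,0],[0,0,0,-80,0,0,0],[0,0,0,-90,0,0,0],[0,0,0,-90,0,0,0]]'
python3 -m jog '[[0,14,18,0,0,0,0],[0,42,52,0,0,0,0],[0,70,86,0,0,0,0],[0,98,120,0,0,0,0],[0,126,155,0,0,0,0],[0,154,190,0,0,0,0],[0,182,225,0,0,0,0],[0,210,260,0,0,0,0],[0,230,285,0,0,0,0],[0,240,300,0,0,0,0],[0,240,300,0,0,0,0]]'
python3 - <<'E'
from h import *
c=imaging.read_camera("top"); print(lid(c,(415,225)))
a=cv2.resize(c["image"][165:285,335:485],None,fx=5,fy=5,interpolation=cv2.INTER_CUBIC)
cv2.imwrite("pics/g.png",cv2.convertScaleAbs(a,alpha=1.3))
cv2.imwrite("pics/s_end.png",imaging.read_camera("scene")["image"])
E
```

```text
time: 8.9
eef_pos: [0.6176, -0.2244, 0.2098]
tcp_rot: [0.819, -0.574, 0.002, -0.0]
contact_force: [0.8, -0.1, -0.4]
opening: 1.001
finger_force: 0.0
time: 10.0
eef_pos: [0.4144, -0.5526, 0.2052]
tcp_rot: [0.818, -0.575, -0.002, -0.001]
contact_force: [0.4, 0.2, 0.3]
opening: 1.002
finger_force: 0.0
(array([ 0.59046405, -0.15400076]), np.float64(0.05470881337258949), (0.5903891921043396, -0.15407872200012207, 0.05504589155316353), 36)
```

View pics/g.png

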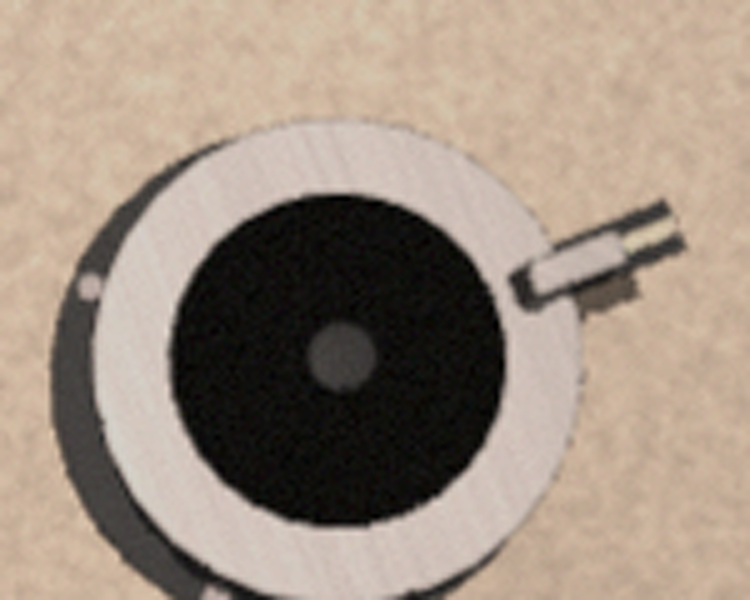

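The tab top runs from about (533,281) to (623,243) in the crop and lies in line with the white line. I'll check the angle numerically.

```bash
python3 - <<'E'
from h import *
c=imaging.read_camera("top"); c0=np.array([.5905,-.1540])
f=lambda q,z: ray(c,np.array(q)/5+(335,165),z)[:2]-c0
A=lambda d:np.degrees(np.arctan2(d[1],d[0]))
im=cv2.cvtColor(c["image"],cv2.COLOR_BGR2GRAY)[165:285,335:485]
im=cv2.resize(im,None,fx=5,fy=5,interpolation=cv2.INTER_CUBIC)
t=[f(q,.151) for q in((533,281),(623,243))]; l=[f(q,.111) for q in((632,243),(676,223))]
print([(np.hypot(*d),A(d)) for d in t+l],A(t[0]+t[1]))
E
```

```text
[(np.float64(0.06347188471333687), np.float64(-71.2043193305198)), (np.float64(0.09462944726344912), np.float64(-70.34416307075303)), (np.float64(0.1064942185046239), np.float64(-70.3373022857527)), (np.float64(0.12250470552437193), np.float64(-69.90418733683914))] -70.68948272345759
```

Tab at about −70.7° and mark at about −70.2°, aligned to within about half a degree. The arm is clear and the gripper is open, so I'm handing the job in.

```bash
python3 -c "
from plant import workorder; print(workorder.sign_off())"
```

```text
the job is handed in; nothing more can be done
None
```

The wide barrel's ring is turned clockwise until its tab lines up with the white-line tongue, to within about 0.5° as measured in the top view. I then let go, backed the arm clear and handed the job in at about 10 s. The slim barrel's ring was never approached.

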